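# Shut and lock the filter hatch of a watchmaker's bench dust extractor

## Task

The filter hatch of the dust extractor on the bench has been left standing open. Push it down shut with the fingers, then set the fingertips in the slot of the round quarter-turn latch on the hatch and turn it clockwise a full quarter turn to its stop, so that the hatch is drawn down flush and locked, and take the hand away. Only touch and push: lift nothing, and leave the movement holder, the loupe, the dish and the tool pot where they stand.

Things in the scene. Friction and masses are not known exactly. Their poses are not given: they have to be found in the camera images.
- extractor: Grey box-shaped dust extractor, fixed on the bench: top deck 130 mm up. Origin on the bench under the hatch's centre line; x to the rear (hinge) side, y to the control side. It reaches 125 mm to -x and +x, 125 mm to -y, 205 mm to +y. A rocker switch and a speed knob (26 mm wide, 16 mm high) on the deck at y 125 to 205 mm play no part; a spigot sticks out 45 mm at the rear.
- hatch (a joint): Opening angle of the hatch, rad: 0 shut and flush, starts at 0.60 to 0.95, stop at 1.25. A flat pale plate, 206 mm from hinge to free front edge, 230 mm wide, 5 mm thick. Its stiff hinge (0.55 N m) keeps it at any angle it is left; pushing it down takes 2 to 6 N near the front edge. At angle a, a point s from the hinge lies s*cos(a) in front of the axis and s*sin(a) above it.
- hatch_hinge (a point): Point on the hinge axis, midway along it, level with the hatch's underside: 130 mm above the bench, 98 mm behind the extractor's origin (+x). Its axes move with the hatch: y along the hinge axis (as the extractor's y), -x from the hinge to the free front edge, z out of the upper face.
- hatch_edge (a point): Middle of the free front edge, on the underside. A rubber seal below it stands 3 mm proud of the deck; pressing the edge flush takes about 10 N, and let go it rises 2 to 3 mm. That is well: the turning latch draws it down flush from up to 8 mm (0.04 rad) by its cam, which runs under a keeper. From higher up the cam strikes the keeper and the latch jams half-way.
- hatch_press (a point): Point on the hatch's upper face, clear of the latch, good for pushing: 170 mm from the hinge axis, 36 mm from the front edge, 80 mm to -y of the centre line. Axes as the hatch's (z out of the upper face). 135 mm above the bench when shut.
- latch (a joint): Angle of the quarter-turn latch, rad: 0 open (slot along the hinge axis), 1.571 locked, at its stop (slot from front to rear); starts at 0 to 0.35. Grows as the latch turns clockwise seen from above. Turning takes 0.06 N m at first and up to about 0.2 N m past 0.7 rad, where the cam draws the hatch down. It stays where it is left.
- latch_slot (a point): Centre of the latch's slot, level with the top of the head. The latch is a round head with black cheeks, 84 mm across, on the hatch's centre line, axis 153 mm from the hinge axis, top 24 mm above the hatch's underside (154 mm above the bench when shut). A straight slot with a steel floor, 30 mm wide, 14 mm deep, runs right across, open at both ends. Axes turn with the head: y along the slot, z out of the hatch.
- holder: Watch movement holder, bystander: black and brass puck 62 mm across, 34 mm high; origin at the centre of its underside.
- loupe: Black eye loupe, bystander: standing cone 36 mm across, 42 mm high; origin at the centre of its underside.
- dish: White ceramic parts dish, bystander: 84 mm across, 18 mm high; origin at the centre of its underside.
- toolpot: Wooden pot with small screwdrivers standing in it, bystander: 72 mm across, 129 mm high over all; origin at the centre of its underside.

How it is judged:
On the way, in this order (a step that is already met when the one before it is completed fails the run):
1. the hatch is shut down onto its seal (front edge within 6 mm of flush) with the latch not yet turned (value of joint hatch below 0.03 rad and value of joint latch below 0.6 rad), for 0.2 s.
2. the latch is being turned by fingertips that stand in its slot (value of joint latch above 0.7 rad and contact force between the fingers and latch above 0.3 N and horizontal distance between the grasp point and latch_slot below 0.06 m and z of the grasp point in the frame of latch_slot below 0.02 m).
At the end, for the whole second after the job is handed in: The latch is turned clockwise to within 10 degrees of its stop (over 1.40 rad), the hatch is flush (under 0.008 rad, 1.6 mm at the front edge), the four bystanders stand within 20 mm of where they were (value of joint latch above 1.4 rad and value of joint hatch below 0.008 rad and distance of each of holder, loupe, dish, toolpot from where it was at the start of the episode below 0.02 m); the robot touches nothing.
It fails at once if a bystander (holder, loupe, dish, tool pot) is shoved by more than 20 mm, lifted or tipped (distance of any of holder, loupe, dish, toolpot from where it was at the start of the episode above 0.02 m or height (world z) of any of holder, loupe, dish, toolpot above 0.01 m or angle between any of holder, loupe, dish, toolpot's own z axis and vertical above 0.4 rad).
It fails at once if the hatch is lifted or swung wider open than it can start (over 1.0 rad) (value of joint hatch above 1 rad).
It also fails if it takes over 50 s, if anything falls off the work surface, if the arm or the gripper's body presses on something with over 40 N, if the wrist force passes 120 N, or if a joint passes its speed limit or range.

## Robot

A 6-joint arm with a two-finger parallel gripper is mounted at the origin on the work surface. World frame = base frame: x ahead of the robot, y to its left, z up, the work surface at z = 0. Lengths are in m, angles in rad, forces in N, time in s.
With the tool pointing down it reaches from about 0.425 to 0.925 m from the base axis. Payload 12.5 kg.
Tool frame: the origin (TCP) lies on the centre line of the jaws, within the pads' length; the fingertips stand 19 mm ahead of it and the grasp point (between the pads) is the TCP (manip.nose_length is the distance from the TCP to the fingertips, in m); z points along the fingers, y is the direction in which the jaws open and shut (so a half turn about z gives the same grasp; the last joint's range is limited). The gripper opens to 85 mm and grips with 20 to 120 N. Pads are 22 mm wide; open, the fingers measure 114 mm over their backs; the gripper's body (76 mm by 85 mm) begins 54 mm behind the grasp point. The pads swing forward as they close: fully open they stand 13 mm farther back than shut.
Start: joints at [1.057, 0.491, 1.559, -0, 1.092, -0.106], TCP at [0.248, 0.574, 0.25] pointing down, gripper open.
Joint ranges: [-3.1, 3.1], [-0.84, 2.19], [0.05, 2.79], [-1.13, 4.28], [0.06, 2.93], [-2.69, 2.69]. Speed limits (rad/s): [2.22, 2.22, 2.79, 3.14, 3.14, 3.14].

## Interface

Orientations are given as a unit quaternion [w, x, y, z].
In Python, from station import manip gives the robot as it stands.
- The arm moves only by the tool play_rows, never from a script. Its argument "increments" is text: rows parted by semicolons, each of 7 numbers parted by spaces: the shift along the tool's x, y, z each as a share of 0.5 m, from -1 to 1, then the turn, a rotation vector about the tool's x, y, z each as a share of 90 degrees, from -1 to 1, then the opening, from -1 (shut) to 1 (fully open). In form: tx ty tz ax ay az grip; .... A call has 1 to 5 rows; each row shifts and turns the commanded pose from where the row before left it, along the tool's axes as they then stand; what a row does not reach is not made up. A row lasts 1/8 s, in which the tool goes at most 62.5 mm and 10.7 degrees, less where a joint would pass 70% of its speed; a pose out of reach is approached as far as the arm can. A call with a number of a shift or a turn outside -1 to 1 is refused whole. A call with a gripper value outside its range is refused whole. The fingers move at their own pace and stop on an object; "grip_force" is the grip in N (left out, the last holds). Time passes only in rows, so rows that do not move let the fingers close. It gives the time, the measured TCP pose, the force and the opening at its end, in the units of the state.
- manip.sense(): the state, without advancing time (a new reading comes with each control period).
- manip.snapshot(name): name is "scene" or "top" or "wrist"; returns a dict with "image" (480x640x3 uint8, red, green, blue), "fx", "fy", "cx", "cy" (pixels), "T" (4x4, takes a point from camera to world coordinates). Camera axes: x right, y down, z forward; pixel columns grow to the right and rows downward; lengths in m; the calibration is good to about 2 mm. The wrist camera is an equidistant fisheye: a pixel r from the principal point sees the ray r / f radians off the axis. A picture is of the moment at which its call begins. There is no depth.
- manip.close_job(): hands the job in, once; it reports no verdict.
The state is a dict: "time": time; "joints": joint angles; "joint_vel": joint speeds; "joint_torque": joint torques, N m; "position": TCP position; "tool_rot": TCP orientation; "wrist_force": force on the tool from outside, world axes, zero at the start; "ft_torque": the same for the moment, N m; "width": finger opening in m.
Only numpy, scipy, OpenCV 4.12 (cv2) and the standard library are available. Lean on these libraries where they do the work, as an engineer would, in place of code of your own. Each camera call takes 0.05 s, during which the arm holds its last target. There are 200 camera calls.

## Working session

There is one attempt and no reset: what is moved stays moved. The work goes in short steps, Python scripts to look and compute and a tool call to move; the robot and the scene stay as the last step left them, time stands still between calls to the robot, and variables do not carry over. Pictures are saved under pics/ and viewed, about 8 in all and at most 12, crops included, and the job is handed in when it is done.

Besides the shell and the picture viewer there is one more tool, called as name(argument=value, ...) on one line, values as JSON. play_rows: Moves the arm, as the interface text tells. Shift numbers are shares of 0.5 m and turn numbers shares of 90 degrees, none past 1 either way. Its arguments: {"type":"object","properties":{"increments":{"type":"string"},"grip_force":{"type":"number"}},"required":["increments"]}

```bash
mkdir -p pics; ls; python3 - <<'E'
from station import manip
import cv2
for n in("scene","top"):
    s=manip.snapshot(n);cv2.imwrite(f"pics/{n}0.png",s["image"][:,:,::-1]);print(n,s["fx"],s["fy"],s["cx"],s["cy"],s["T"])
print(manip.sense())
E
```

```text
pics
scene 471.3132159320602 471.3132159320602 322.26985620660184 235.46165095204552 [[ 0.99129541 -0.11607549  0.06212805  0.49651072]
 [-0.13071775 -0.81149892  0.56954575 -0.43391639]
 [-0.01569346 -0.57270933 -0.81960828  0.77579276]
 [ 0.          0.          0.          1.        ]]
top 436.5311862260746 436.5311862260746 312.3462531997192 237.71461213454162 [[ 1.97449770e-02 -9.94322714e-01  1.04558482e-01  4.83720266e-01]
 [-9.99804774e-01 -1.97142581e-02  1.32736865e-03  2.54848014e-02]
 [ 7.41460095e-04 -1.04564278e-01 -9.94517854e-01  9.43658222e-01]
 [ 0.00000000e+00  0.00000000e+00  0.00000000e+00  1.00000000e+00]]
{'time': 0.1, 'joints': array([ 1.05740758e+00,  4.91512802e-01,  1.55939356e+00,  4.24785709e-05,
        1.09169833e+00, -1.05606587e-01]), 'joint_vel': array([-0.00167624, -0.00153948, -0.00141756, -0.00092908,  0.00109379,
       -0.00106852]), 'joint_torque': array([ 2.07274468e-03, -6.19436502e+01, -2.62023318e+01, -4.08964399e-05,
        3.00004336e-03,  1.21602474e-05]), 'position': array([0.24774486, 0.57360508, 0.24977602]), 'tool_rot': array([-1.72071962e-04,  2.02490905e-01,  9.79284012e-01, -4.76239850e-04]), 'wrist_force': array([ 0.18752936, -0.38720697, -1.22155775]), 'ft_torque': array([-0.0195218 , -0.00554789, -0.01820314]), 'width': 0.08582400085945657}
```

View pics/scene0.png

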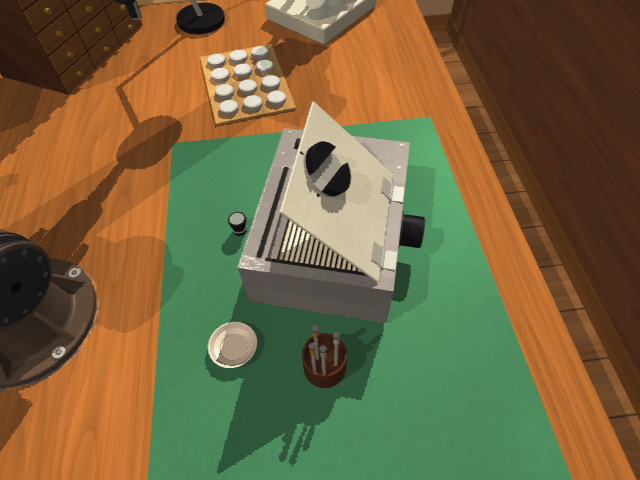

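View pics/top0.png

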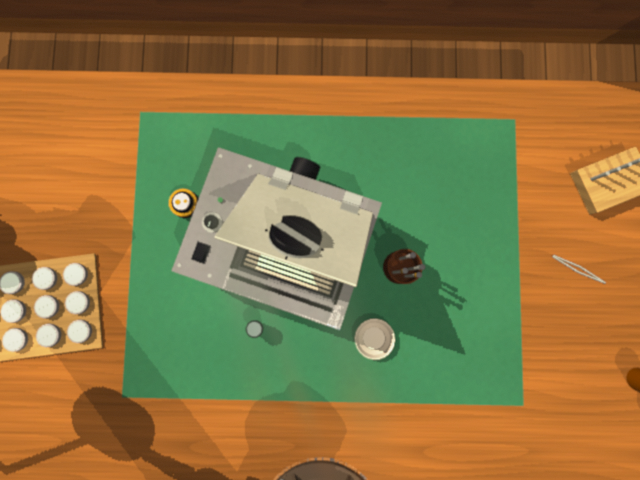

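Both views show the extractor yawed about 20° with the hatch open. Top-view deck corners are at (219,149), (381,203), (341,328) and (175,267), and hatch front corners at (217,238) and (358,283). The latch is near (297,236), the pot at (404,267), the dish at (375,339), the loupe at (254,329) and the holder at (182,202). I'll fit the pose by least squares.

```bash
cat > h.py <<'E'
import numpy as np
from station import manip
from scipy.spatial.transform import Rotation as R
def proj(s,P):
    T=s["T"];p=(np.atleast_2d(P)-T[:3,3])@T[:3,:3]
    return p[:,:2]/p[:,2:]*s["fx"]+[s["cx"],s["cy"]]
def unproj(s,uv,z):
    T=s["T"];d=T[:3,:3]@[(uv[0]-s["cx"])/s["fx"],(uv[1]-s["cy"])/s["fy"],1]
    return T[:3,3]+d*(z-T[2,3])/d[2]
def hp(a,s,y,h): # hatch point in extractor frame
    return [0.098-s*np.cos(a)+h*np.sin(a),y,0.13+s*np.sin(a)+h*np.cos(a)]
def ext(q,P):
    return R.from_euler('z',q[2]).apply(P)+[q[0],q[1],0]
E
python3 - <<'E'
from h import *
from scipy.optimize import least_squares
S={n:manip.snapshot(n) for n in("scene","top")}
deck=[[.125,.205,.13],[.125,-.125,.13],[-.125,-.125,.13],[-.125,.205,.13]]
pd={"top":[(219,149),(381,203),(341,328),(175,267)],"scene":[(410,143),(389,291),(241,268),(288,129)]}
ph={"top":[(217,238),(358,283),(297,236)],"scene":[(313,102),(281,215),(328,168)]}
def f(q):
    a=q[3];H=[hp(a,.206,.115,.005),hp(a,.206,-.115,.005),hp(a,.153,0,.024)]
    return np.concatenate([(proj(S[n],ext(q,np.array(deck+H)))-np.array(pd[n]+ph[n])).ravel() for n in S])
r=least_squares(f,[.5,.05,-.3,.8],loss='soft_l1');q=r.x
print(q,np.round(f(q).reshape(-1,2),1).tolist())
a=q[3]
# latch angle: slot ends
for n,e in(("top",[(276,226),(319,249)]),("scene",[(342,157),(316,185)])):
    for L in np.arange(0,.5,.1):
        d=.042*np.array([np.sin(L),np.cos(L)]) # +y turning clockwise -> +x
        P=[hp(a,.153-k*d[0],k*d[1],.024) for k in(1,-1)]
        print(n,round(L,1),proj(S[n],ext(q,np.array(P))).round().tolist())
t=S["top"]
for n,uv,z in(("pot",(404,267),.08),("dish",(375,338),.018),("loupe",(254,329),.042),("holder",(182,202),.034)):print(n,unproj(t,uv,z))
print("press",ext(q,np.array([hp(a,.17,-.08,.005),hp(0,.17,-.08,.005),hp(0,.153,0,.024)])))
E
```

```text
[ 0.56095418  0.0511086  -0.31020844  0.76866459] [[0.4, -0.6], [5.6, 1.0], [-2.9, 0.4], [-3.8, -1.0], [-1.3, 0.2], [-2.1, -1.0], [3.1, -0.1], [0.4, -3.1], [2.2, -2.1], [0.3, 0.0], [-2.0, 2.6], [-1.3, -0.8], [-0.1, 3.0], [0.8, -4.3]]
top 0.0 [[273.0, 223.0], [323.0, 240.0]]
top 0.1 [[274.0, 222.0], [322.0, 242.0]]
top 0.2 [[275.0, 220.0], [321.0, 243.0]]
top 0.3 [[276.0, 219.0], [320.0, 245.0]]
top 0.4 [[278.0, 218.0], [319.0, 246.0]]
scene 0.0 [[336.0, 148.0], [326.0, 189.0]]
scene 0.1 [[338.0, 150.0], [324.0, 187.0]]
scene 0.2 [[339.0, 152.0], [322.0, 185.0]]
scene 0.3 [[341.0, 154.0], [320.0, 183.0]]
scene 0.4 [[343.0, 156.0], [319.0, 181.0]]
pot [ 0.51994265 -0.15555935  0.08      ]
dish [ 0.37371032 -0.10785145  0.018     ]
loupe [0.38968652 0.14154259 0.042     ]
holder [0.6497644  0.30356819 0.034     ]
press [[ 0.51679605 -0.01874597  0.2517741 ]
 [ 0.46797018 -0.00309448  0.135     ]
 [ 0.50857934  0.06789775  0.154     ]]
```

```bash
python3 -c "
import cv2
a=cv2.imread('pics/top0.png')[190:300,200:400];b=cv2.imread('pics/scene0.png')[90:230,260:420]
a=cv2.resize(a,None,fx=4,fy=4);b=cv2.resize(b,(400*160//140*1,400))
cv2.imwrite('pics/crop.png',a)"
```

```text
(no output)
```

View pics/crop.png

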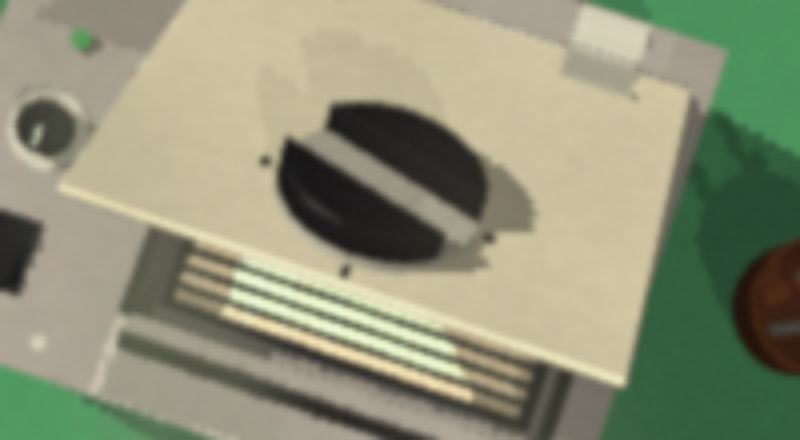

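The crop puts the slot ends near (278,225) and (316,247) in the full image, so the latch starts at about 0.3 rad. Next I'll work out the approach move.

```bash
cat >> h.py <<'E'
def go(x,y,z,yaw=None):
    """print shift shares (tool axes) to a world TCP target, from measured pose; yaw = tool y heading deg"""
    s=manip.sense();w,a,b,c=s["tool_rot"];r=R.from_quat([a,b,c,w])
    d=r.inv().apply(np.array([x,y,z])-s["position"])/.5
    h=np.degrees(np.arctan2(*r.as_matrix()[[1,0],1]))
    print("shares",d.round(4),"norm rows",np.linalg.norm(d)/.125,"yaw y",h,"tilt",r.as_matrix()[:,2].round(4))
    if yaw is not None: print("az shares",(h-yaw)/90)
    print("pos",s["position"].round(4),"F",s["wrist_force"].round(2),"w",s["width"],"t",s["time"])
E
python3 -c "
from h import *
print(manip.nose_length);go(.51,-.017,.36)"
```

```text
0.019
shares [-0.9499 -0.8766 -0.2196] norm rows 10.488823082057444 yaw y 66.63686020807587 tilt [-3.e-04 -5.e-04 -1.e+00]
pos [0.2478 0.5737 0.25  ] F [ 0.34  0.15 -0.81] w 0.08546591457439019 t 0.2
```

play_rows(increments="-0.08 -0.074 -0.044 0 0 0 -1; -0.08 -0.074 -0.044 0 0 0 -1; -0.08 -0.074 -0.044 0 0 0 -1; -0.08 -0.074 -0.044 0 0 0 -1; -0.08 -0.074 -0.044 0 0 0 -1", grip_force=40)

```text
time: 0.82
position: [0.3584, 0.323, 0.361]
tool_rot: [0.0, 0.202, 0.979, 0.0]
wrist_force: [0.9, -0.2, 0.6]
width: 0.0
```

play_rows(increments="-0.09 -0.084 0 0 0 0 -1; -0.09 -0.084 0 0 0 0 -1; -0.09 -0.084 0 0 0 0 -1; -0.09 -0.084 0 0 0 0 -1; -0.09 -0.084 0 0 0 0 -1")

```text
time: 1.45
position: [0.4817, 0.0406, 0.3604]
tool_rot: [0.0, 0.203, 0.979, 0.0]
wrist_force: [0.9, 1.6, -0.2]
width: 0.0004
```

```bash
python3 -c "
from h import *
go(.51,-.017,.30)"
```

```text
shares [-0.0976 -0.0834  0.1209] norm rows 1.4104153626428308 yaw y 66.63127176352 tilt [ 4.e-04  1.e-04 -1.e+00]
pos [0.4817 0.0406 0.3604] F [ 0.93  1.57 -0.24] w 0.00036737041251610006 t 1.45
```

play_rows(increments="-0.05 -0.042 0 0 0 0 -1; -0.047 -0.041 0 0 0 0 -1; 0 0 0.06 0 0 0 -1; 0 0 0.04 0 0 0 -1; 0 0 0.02 0 0 0 -1")

```text
time: 2.08
position: [0.5092, -0.0148, 0.2993]
tool_rot: [-0.001, 0.203, 0.979, -0.0]
wrist_force: [0.1, 0.1, 0.4]
width: 0.0003
```

```bash
python3 -c "
from h import *
go(.51,-.017,.27)
# arc steps: TCP targets following s=.172 (top face, +19mm)
q=[.561,.0511,-.3102]
for a in (.75,.6,.45,.3,.15,.05,0): print(a,(ext(q,np.array([hp(a,.168,-.08,.005)]))+[0,0,.019]).round(4))
import cv2
cv2.imwrite('pics/s1.png',manip.snapshot('scene')['image'][60:340,180:480,::-1])"
```

```text
shares [-0.0034 -0.0034  0.0587] norm rows 0.47104076855219246 yaw y 66.62532402966507 tilt [-1.3e-03  3.0e-04 -1.0e+00]
pos [ 0.5092 -0.0148  0.2993] F [0.09 0.09 0.38] w 0.00029874772234461027 t 2.075
0.75 [[ 0.5161 -0.0185  0.2672]]
0.6 [[ 0.5006 -0.0135  0.248 ]]
0.45 [[ 0.4879 -0.0095  0.2266]]
0.3 [[ 0.4785 -0.0065  0.2034]]
0.15 [[ 0.4724 -0.0045  0.179 ]]
0.05 [[ 0.4704 -0.0039  0.1624]]
0 [[ 0.4699 -0.0037  0.154 ]]
```

View pics/s1.png

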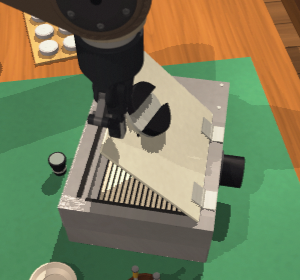

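play_rows(increments="0 0 0.025 0 0 0 -1; 0 0 0.025 0 0 0 -1; 0.008 -0.001 0.025 0 0 0 -1; 0.01 -0.001 0.025 0 0 0 -1; 0.012 -0.002 0.025 0 0 0 -1")

```text
time: 2.75
position: [0.4943, -0.0104, 0.2369]
tool_rot: [-0.0, 0.202, 0.979, 0.0]
wrist_force: [1.2, 0.5, 1.4]
width: -0.0003
```

play_rows(increments="0.012 -0.002 0.025 0 0 0 -1; 0.012 -0.002 0.025 0 0 0 -1; 0.01 -0.001 0.025 0 0 0 -1; 0.008 -0.001 0.025 0 0 0 -1; 0.006 -0.001 0.025 0 0 0 -1")

```text
time: 3.38
position: [0.4713, -0.0043, 0.1745]
tool_rot: [0.0, 0.202, 0.979, 0.0]
wrist_force: [1.3, -1.2, 1.3]
width: 0.0003
```

```bash
python3 -c "
from h import *
go(.468,-.0035,.154)"
```

```text
shares [ 0.0066 -0.0012  0.0409] norm rows 0.3319533253499053 yaw y 66.63978889581583 tilt [ 1.e-04  0.e+00 -1.e+00]
pos [ 0.4713 -0.0043  0.1745] F [ 1.25 -1.19  1.31] w 0.0002901654132115911 t 3.375
```

play_rows(increments="0.003 0 0.015 0 0 0 -1; 0.002 0 0.012 0 0 0 -1; 0 0 0.008 0 0 0 -1; 0 0 0.004 0 0 0 -1")

```text
time: 3.88
position: [0.4689, -0.0032, 0.1556]
tool_rot: [-0.0, 0.202, 0.979, 0.0]
wrist_force: [-2.4, 0.7, 5.4]
width: 0.0002
```

play_rows(increments="0 0 0.003 0 0 0 -1; 0 0 0 0 0 0 -1; 0 0 0 0 0 0 -1")

```text
time: 4.25
position: [0.4688, -0.0032, 0.1545]
tool_rot: [-0.0, 0.202, 0.979, 0.0]
wrist_force: [-4.1, 0.5, 6.7]
width: 0.0001
```

```bash
python3 -c "
from h import *
go(.468,-.0035,.154)
import cv2
cv2.imwrite('pics/s2.png',manip.snapshot('scene')['image'][60:340,180:480,::-1])"
```

```text
shares [ 0.0013 -0.0012  0.0009] norm rows 0.016003827995688998 yaw y 66.6391191380192 tilt [-5.e-04  2.e-04 -1.e+00]
pos [ 0.4688 -0.0032  0.1545] F [-4.12  0.52  6.69] w 0.00010479049449985428 t 4.25
```

View pics/s2.png

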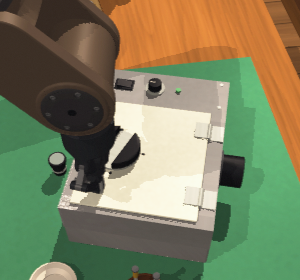

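The hatch is down and the force is rising on the seal. I'll press a little more, then lift and look at the latch.

play_rows(increments="0 0 0.003 0 0 0 -1; 0 0 0.002 0 0 0 -1; 0 0 0.002 0 0 0 -1; 0 0 0 0 0 0 -1; 0 0 0 0 0 0 -1")

```text
time: 4.92
position: [0.4689, -0.0032, 0.1535]
tool_rot: [0.001, 0.202, 0.979, 0.0]
wrist_force: [-15.1, 1.2, 48.1]
width: 0.0001
```

```bash
python3 -c "
from h import *
go(.5086,.068,.25,55)"
```

```text
shares [-0.0168  0.1623 -0.1928] norm rows 2.021064193111856 yaw y 66.64977695277969 tilt [ 1.7e-03 -3.0e-04 -1.0e+00]
az shares 0.12944196614199655
pos [ 0.4689 -0.0032  0.1535] F [-15.08   1.24  48.13] w 0.00014448817737565896 t 4.925
```

play_rows(increments="0 0 -0.03 0 0 0 -1; 0 0 -0.1 0 0 0 -1; 0 0.08 -0.06 0 0 0 0; -0.017 0.08 -0.06 0 0 0 0; 0 0 0 0 0 0 0")

```text
time: 5.55
position: [0.5103, 0.0684, 0.2777]
tool_rot: [0.002, 0.201, 0.98, 0.001]
wrist_force: [-0.2, 0.6, -0.2]
width: 0.043
```

```bash
python3 -c "
from h import *
go(.5086,.068,.25,55)
import cv2
ims=[manip.snapshot(n) for n in('wrist','top')]
w=ims[0];print(w['fx'],w['cx'],w['cy'],w['T'].round(4).tolist())
cv2.imwrite('pics/w3.png',w['image'][:,:,::-1]);cv2.imwrite('pics/t3.png',cv2.resize(ims[1]['image'][120:350,150:430,::-1],None,fx=2.5,fy=2.5,interpolation=cv2.INTER_CUBIC))"
```

```text
shares [ 0.0031 -0.0022  0.0553] norm rows 0.44349855920959075 yaw y 66.76585880994234 tilt [ 4.7e-03  3.0e-04 -1.0e+00]
az shares 0.13073176455491492
pos [0.5103 0.0684 0.2777] F [-0.17  0.6  -0.22] w 0.04304024533010968 t 5.55
371.64829954431775 315.234489844819 237.15508997651565 [[0.3955, 0.8783, 0.2685, 0.4428], [0.9185, -0.379, -0.113, 0.0973], [0.0025, 0.2913, -0.9566, 0.4015], [0.0, 0.0, 0.0, 1.0]]
```

View pics/w3.png

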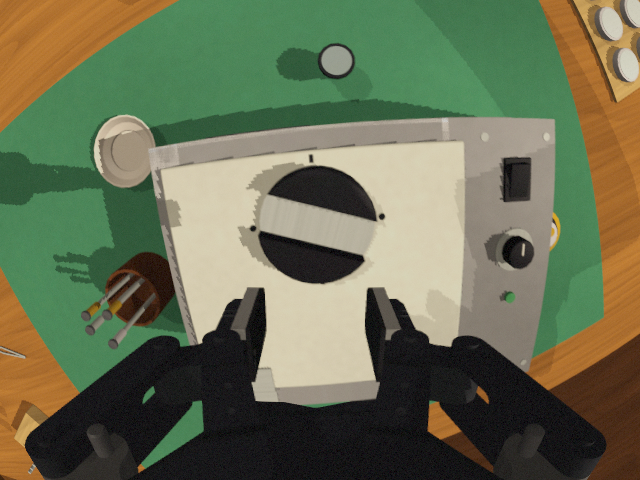

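The wrist view shows the shut hatch and the head centred near (318,225). The slot's long edges run from (270,194) to (376,220) and from (259,232) to (366,260).

```bash
cat >> h.py <<'E'
def fish(s,uv,z):
    v=np.array([uv[0]-s["cx"],uv[1]-s["cy"]]);r=np.linalg.norm(v);th=r/s["fx"]
    d=s["T"][:3,:3]@np.r_[v/r*np.sin(th),np.cos(th)]
    return s["T"][:3,3]+d*(z-s["T"][2,3])/d[2]
E
python3 -c "
from h import *
w=manip.snapshot('wrist')
P=[fish(w,u,.156) for u in [(270,194),(376,220),(259,232),(366,260),(259,222),(377,228),(319,166),(318,284)]]
P=np.array(P)[:,:2];print(P.round(4))
print('slot c',P[:4].mean(0),'head c',P[4:].mean(0),'diam',np.linalg.norm(P[4]-P[5]),np.linalg.norm(P[6]-P[7]))
for i in(0,2):
    d=P[i+1]-P[i];print(np.degrees(np.arctan2(d[1],d[0])))
# extractor yaw from hatch front edge corners
C=np.array([fish(w,u,.137)[:2] for u in [(162,169),(464,141)]]);d=C[1]-C[0];print(C,np.linalg.norm(d),np.degrees(np.arctan2(d[1],d[0])))
go(*P[:4].mean(0),.25)
"
```

```text
[[0.4689 0.0513]
 [0.5137 0.1099]
 [0.4898 0.0331]
 [0.538  0.0931]
 [0.4834 0.0362]
 [0.5193 0.1085]
 [0.4649 0.0886]
 [0.5414 0.055 ]]
slot c [0.50261409 0.07183314] head c [0.5022233  0.07205751] diam 0.08074657476511808 0.08356236293818563
52.61225858763872
51.227829263737256
[[ 0.41943474 -0.01926188]
 [ 0.48932734  0.1947577 ]] 0.2251429739145569 71.91446150561069
shares [0.0142 0.0056 0.05  ] norm rows 0.41842086127022216 yaw y 66.63854398594493 tilt [-0.0013 -0.     -1.    ]
pos [0.5081 0.0665 0.275 ] F [-0.15  0.1   1.  ] w 0.042459146676635404 t 5.7
```

The arm settled between those two snapshots, so I'll redo the calculation with the pose of the picture I viewed and cross-check it with the top view.

```bash
python3 -c "
from h import *
w=dict(fx=371.648,cx=315.234,cy=237.155,T=np.array([[0.3955, 0.8783, 0.2685, 0.4428], [0.9185, -0.379, -0.113, 0.0973], [0.0025, 0.2913, -0.9566, 0.4015], [0.0, 0.0, 0.0, 1.0]]))
P=np.array([fish(w,u,.155) for u in [(270,194),(376,220),(259,232),(366,260),(259,222),(377,228),(319,166),(318,284)]])[:,:2]
print('slot c',P[:4].mean(0),'head c',P[4:].mean(0),'diam',np.linalg.norm(P[4]-P[5]),np.linalg.norm(P[6]-P[7]))
C=np.array([fish(w,u,.137)[:2] for u in [(162,169),(464,141)]]);d=C[1]-C[0];print(C,np.linalg.norm(d),np.degrees(np.arctan2(d[1],d[0])))
for i in(0,2):
    d=P[i+1]-P[i];print(np.degrees(np.arctan2(d[1],d[0])))
"
```

```text
slot c [0.50602852 0.0730486 ] head c [0.50563556 0.07326299] diam 0.08185635933780089 0.08480685770557192
[[ 0.42206096 -0.01866846]
 [ 0.49223191  0.19714562]] 0.2269354119386353 71.98830350534348
52.655007872768046
51.246830329838076
```

View pics/t3.png

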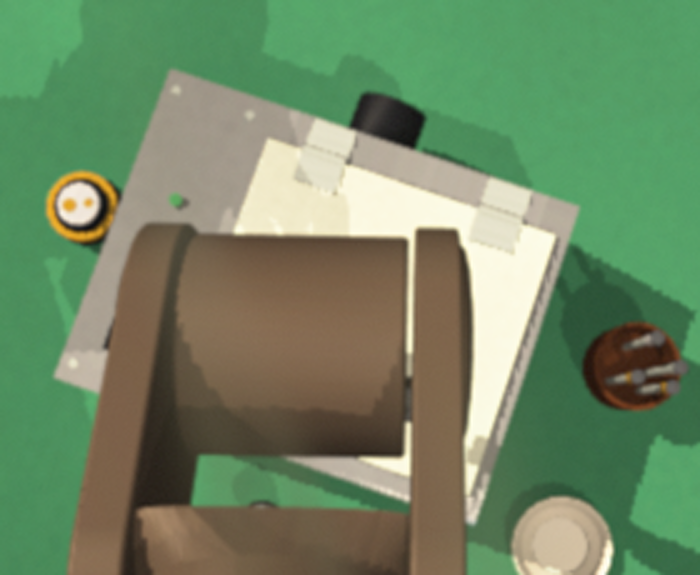

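play_rows(increments="0.0073 0.0089 0 0 0 0 0; 0 0 0.05 0 0 0.082 0; 0 0 0.06 0 0 0.081 0; 0 0 0.03 0 0 0 0; 0 0 0 0 0 0 0")

```text
time: 6.32
position: [0.5067, 0.0721, 0.2051]
tool_rot: [-0.001, 0.325, 0.946, -0.0]
wrist_force: [-0.0, -0.1, 0.2]
width: 0.0425
```

play_rows(increments="0 0 0 0 0 0 0; 0 0 0 0 0 0 0")

```text
time: 6.58
position: [0.5074, 0.0723, 0.2066]
tool_rot: [0.001, 0.326, 0.946, 0.0]
wrist_force: [0.1, -1.0, 0.5]
width: 0.0426
```

```bash
cat > snap.py <<'E'
from h import *
import cv2,sys,pickle
w=manip.snapshot('wrist');pickle.dump(w,open(sys.argv[1]+'.pkl','wb'))
cv2.imwrite('pics/'+sys.argv[1]+'.png',w['image'][:,:,::-1])
go(.506,.072,.163,52)
E
python3 snap.py w4
```

```text
shares [ 0.0018 -0.0022  0.0871] norm rows 0.6968661665294946 yaw y 51.998519423122296 tilt [ 1.4e-03  1.0e-04 -1.0e+00]
az shares -1.6450854196708382e-05
pos [0.5073 0.0723 0.2065] F [ 0.67 -0.42  0.39] w 0.04255892294605031 t 6.625
```

View pics/w4.png

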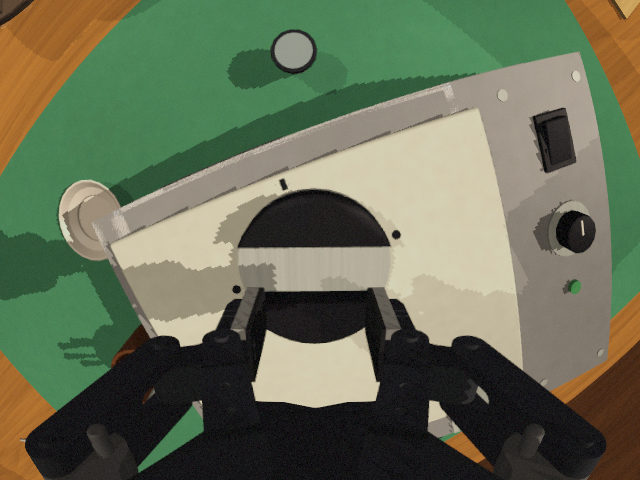

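The slot is level in the image. Its front edge is at row 247 and its rear edge at about row 291, which may be the foot of the rear wall. The head spans columns 237 to 393.

```bash
python3 -c "
from h import *
import pickle
w=pickle.load(open('w4.pkl','rb'));print('cam',w['T'][:3,3])
s=manip.sense();a=s['tool_rot'];r=R.from_quat(np.roll(a,-1))
def tl(u,z):
    p=fish(w,u,z)
    return (r.inv().apply(p-s['position'])*1000).round(1)
for u in [(315,247),(315,291),(237,250),(393,250),(315,190),(315,343)]:print(u,'top',tl(u,.1555),'floor',tl(u,.1415),'hatch',tl(u,.137))
i=w['image'][185:350,315].mean(1);print(i.astype(int).tolist())
"
```

```text
cam [0.44989202 0.11745164 0.33064694]
(315, 247) top [15.3  0.2 51. ] floor [10.7  0.2 65. ] hatch [ 9.2  0.2 69.5]
(315, 291) top [-8.8  0.2 51. ] floor [-15.3   0.2  65. ] hatch [-17.4   0.2  69.6]
(237, 250) top [ 13.7 -39.2  51. ] floor [  8.9 -42.3  65. ] hatch [  7.4 -43.3  69.5]
(393, 250) top [13.6 39.6 51.1] floor [ 8.8 42.8 65.1] hatch [ 7.3 43.8 69.6]
(315, 190) top [43.9  0.3 51. ] floor [41.5  0.3 65. ] hatch [40.8  0.3 69.5]
(315, 343) top [-40.9   0.2  51.1] floor [-50.    0.2  65.1] hatch [-53.    0.1  69.6]
[200, 198, 188, 143, 83, 18, 12, 16, 5, 24, 36, 22, 34, 27, 30, 32, 29, 30, 30, 31, 31, 35, 34, 33, 29, 29, 32, 34, 33, 33, 27, 31, 27, 29, 30, 27, 28, 27, 26, 34, 32, 33, 29, 31, 30, 32, 24, 26, 32, 27, 30, 30, 28, 26, 24, 31, 38, 28, 26, 29, 32, 29, 111, 167, 168, 167, 166, 167, 165, 168, 168, 169, 169, 169, 169, 168, 168, 167, 169, 169, 168, 169, 168, 170, 169, 168, 169, 167, 169, 167, 168, 169, 170, 166, 167, 169, 169, 170, 169, 170, 170, 168, 168, 170, 168, 161, 60, 16, 10, 19, 13, 15, 8, 13, 20, 15, 8, 11, 12, 24, 18, 20, 27, 25, 16, 15, 25, 27, 19, 20, 31, 27, 22, 25, 30, 27, 31, 30, 31, 30, 24, 24, 29, 27, 21, 24, 33, 25, 32, 24, 31, 29, 26, 27, 27, 26, 26, 29, 88, 192, 197, 197, 197, 197, 198]
```

The slot edges come out at +15.3 and −15.3 mm about the tool, so it is centred. I'll lower the fingers into the slot.

play_rows(increments="0 0 0.04 0 0 0 0; 0 0 0.025 0 0 0 0; 0 0 0.012 0 0 0 0; 0 0 0.008 0 0 0 0; 0 0 0.004 0 0 0 0")

```text
time: 7.25
position: [0.5072, 0.0723, 0.1613]
tool_rot: [0.0, 0.326, 0.945, 0.0]
wrist_force: [-0.3, -0.8, -0.1]
width: 0.0426
```

```bash
python3 snap.py w5
```

```text
shares [ 0.0014 -0.0019 -0.0036] norm rows 0.034232670048678124 yaw y 51.968555787155566 tilt [ 1.e-04  1.e-04 -1.e+00]
az shares -0.0003493801427159345
pos [0.5071 0.0723 0.1612] F [ 0.79  0.06 -0.25] w 0.042668906386424996 t 7.3
```

View pics/w5.png

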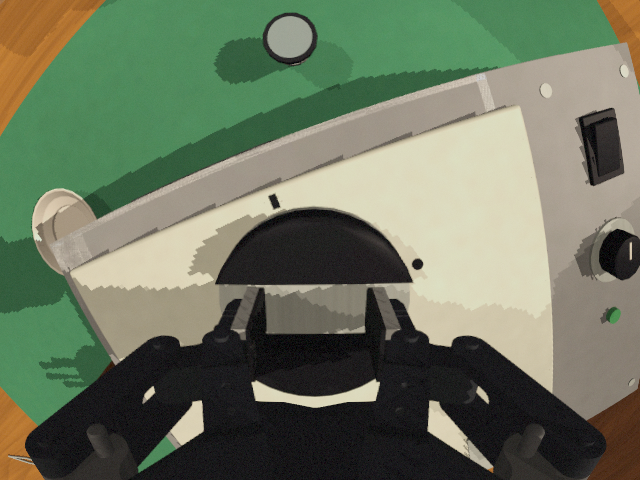

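The tips stand inside the slot, one in each half, with no stray force. I'll go 2 mm deeper and turn.

play_rows(increments="0 0 0.004 0 0 0 0; 0 0 0 0 0 0.08 0; 0 0 0 0 0 0.08 0; 0 0 0 0 0 0.08 0; 0 0 0 0 0 0.08 0")

```text
time: 7.92
position: [0.5072, 0.0722, 0.1594]
tool_rot: [0.0, 0.552, 0.834, 0.0]
wrist_force: [0.5, -1.7, 0.6]
width: 0.043
```

```bash
python3 -c "
from h import *
go(.5072,.0723,.159,-18);print(manip.sense()['ft_torque'])"
```

```text
shares [0.0002 0.0001 0.0008] norm rows 0.006947391164427599 yaw y 22.94212352370161 tilt [ 4.e-04 -2.e-04 -1.e+00]
az shares 0.45491248359668457
pos [0.5072 0.0722 0.1594] F [ 0.48 -1.73  0.58] w 0.04302557814171897 t 7.925
[-0.24793043 -0.03912513  0.02541301]
```

play_rows(increments="0 0 0.002 0 0 0.08 0; 0 0 0 0 0 0.08 0; 0 0 0 0 0 0.08 0; 0 0 0.001 0 0 0.08 0; 0 0 0 0 0 0.08 0")

```text
time: 8.55
position: [0.5072, 0.072, 0.1579]
tool_rot: [0.0, 0.783, 0.622, -0.0]
wrist_force: [0.8, -2.8, -0.4]
width: 0.0427
```

play_rows(increments="0 0 0 0 0 0.05 0; 0 0 0 0 0 0.04 0; 0 0 0 0 0 0.03 0; 0 0 0 0 0 0 0")

```text
time: 9.05
position: [0.5071, 0.072, 0.1578]
tool_rot: [0.0, 0.837, 0.548, -0.0]
wrist_force: [0.4, -3.3, -1.1]
width: 0.0425
```

```bash
python3 -c "
from h import *
go(.5072,.0723,.159,-18);print(manip.sense()['ft_torque'])"; python3 snap.py w6
```

```text
shares [ 0.0006 -0.0001 -0.0023] norm rows 0.019073063289757 yaw y -23.602377432054116 tilt [ 2.e-04 -4.e-04 -1.e+00]
az shares -0.06224863813393462
pos [0.5071 0.072  0.1578] F [ 0.35 -3.32 -1.06] w 0.04254710151468284 t 9.05
[-0.70726414 -0.09129482  0.07822049]
shares [-0.001  -0.0021 -0.0104] norm rows 0.08483428597173302 yaw y -23.57107577887027 tilt [ 2.e-04 -3.e-04 -1.e+00]
az shares -0.8396786197652252
pos [0.5071 0.072  0.1578] F [ 0.39 -3.98 -1.95] w 0.04262082747648001 t 9.1
```

View pics/w6.png

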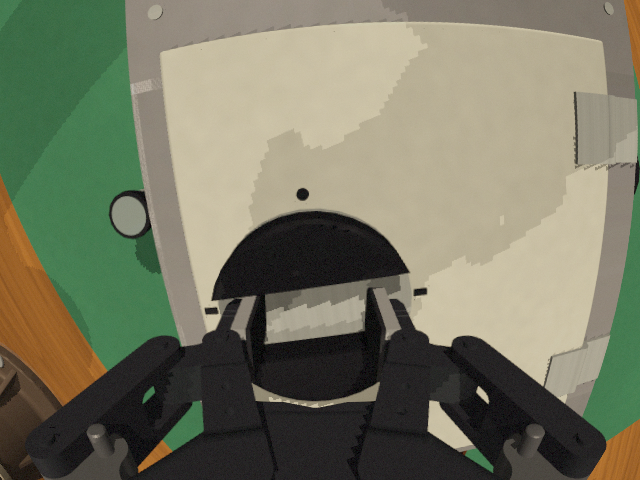

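The slot's front edge runs from (213,300) to (410,272), about 8° behind the fingers and 2–3° short of the tick marks at (211,310) and (420,291). I'll turn a little further, onto the stop.

play_rows(increments="0 0 0 0 0 0.03 0; 0 0 0 0 0 0.02 0; 0 0 0 0 0 0 0; 0 0 0 0 0 0 0")

```text
time: 9.6
position: [0.5071, 0.072, 0.1578]
tool_rot: [0.0, 0.857, 0.515, -0.0]
wrist_force: [0.2, -4.5, -1.0]
width: 0.0424
```

```bash
python3 -c "
from h import *
go(.5072,.0723,.159,-18);s=manip.sense();print(s['ft_torque'],s['joint_torque'])"
```

```text
shares [ 0.0007 -0.0002 -0.0023] norm rows 0.019501047031463454 yaw y -27.994280194044837 tilt [ 1.e-04 -7.e-04 -1.e+00]
az shares -0.1110475577116093
pos [0.5071 0.072  0.1578] F [ 0.18 -4.54 -1.04] w 0.042438819867959644 t 9.6
[-0.90948757 -0.01879649  0.58851244] [ 2.10366882e+00 -5.26607931e+01 -1.91228825e+01  1.37213130e+00
  3.41115799e-02  6.19874708e-01]
```

Torque has risen to 0.59 N·m, against about 0.2 for plain turning, so the latch is at its stop. I'll ease back within the slack, withdraw and check.

play_rows(increments="0 0 0 0 0 -0.05 0; 0 0 -0.03 0 0 0 0; 0 0 -0.08 0 0 0 0; 0 0 -0.1 0 0 0 0; 0 0 0 0 0 0 0")

```text
time: 10.22
position: [0.5081, 0.0725, 0.2671]
tool_rot: [0.002, 0.837, 0.547, 0.003]
wrist_force: [-0.3, -0.2, -0.9]
width: 0.0425
```

play_rows(increments="0 0 0 0 0 0 0; 0 0 0 0 0 0 0")

```text
time: 10.48
position: [0.5067, 0.0723, 0.2619]
tool_rot: [-0.001, 0.837, 0.547, -0.001]
wrist_force: [0.6, -0.6, -0.3]
width: 0.0427
```

```bash
python3 snap.py w7
```

```text
shares [-0.0011 -0.0008  0.1978] norm rows 1.5826287558965093 yaw y -23.65173572168936 tilt [-1.8e-03  1.0e-04 -1.0e+00]
az shares -0.840574841352104
pos [0.5067 0.0723 0.2619] F [-0.57  0.49 -1.27] w 0.04306488197426645 t 10.525
```

View pics/w7.png

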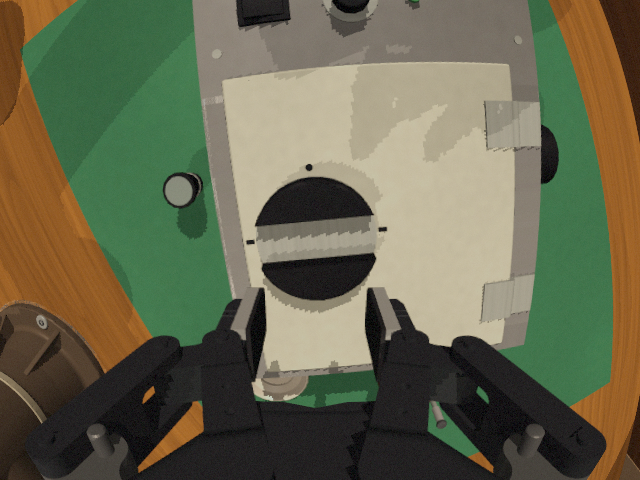

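The slot now lines up with both tick marks at (250,242) and (382,229), within about 0.5°. The hatch lies flush and the hand is about 110 mm clear, so I'm handing in.

```bash
python3 -c "
from station import manip
print(manip.close_job())"
```

```text
the job is handed in; nothing more can be done
None
```

I pushed the hatch shut with closed fingers, turned the latch clockwise to its stop with the fingertips in its slot, then withdrew. I handed the job in at about 10.5 s; it gave no verdict.

**Last checks:**
- **Latch:** at the end of the turn the wrist moment rose to 0.59 N·m, against about 0.2 N·m for plain turning. The final wrist picture shows the slot in line with the locked tick marks to about 0.5°.
- **Hatch:** it looks flush in the final picture, but I did not measure its angle.
- **Hand:** it stands about 110 mm clear of the latch, and the wrist force is down to noise (about 1 N).
- **Bystanders:** the loupe looks unmoved. The dish and pot show only in part, and the holder is not in the final picture. The arm never came near any of them, and I did not measure their final positions.

**Disagreements:**
- **Seal press:** it reached about 48 N at the fingertips, more than the 10 N or so intended. This was on the fingers, not the gripper's body, and under the 120 N wrist limit.
- **Latch position:** the first whole-scene fit was about 5 mm off from the wrist view. I followed the close wrist view, and the fingers went into the slot without touching.

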